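# Load the kitchen scale with ring weights up to the marker

## Robot

A 6-joint arm with a two-finger parallel gripper is mounted at the origin on a cart in front of the work surface, level with it; the furniture and walls round the work are solid. World frame = base frame: x ahead of the robot, y to its left, z up, the work surface at z = 0. Lengths are in mm, angles in rad, forces in N, time in s.
With the tool pointing down it reaches from about 275 to 1000 mm from the base axis. Payload 8.4 kg.
Tool frame: the origin (TCP) lies at the very end of the fingers, on their centre line; the grasp point (between the pads) lies 19 mm behind it (r.pinch_z is the distance from the TCP to the grasp point, in mm); z points along the fingers, y is the line along which they close (so a half turn about z gives the same grasp; the last joint's range is limited). The gripper opens to 85 mm and grips with 20 to 120 N. Pads are 22 mm wide; open, the fingers measure 114 mm over their backs; the gripper's body (76 mm by 85 mm) begins 54 mm behind the grasp point. The pads swing forward as they close: fully open they stand 13 mm farther back than shut.
Start: joints at [-1.159, 0.353, 1.633, -0, 1.155, -0.002], TCP at [251.306, -572.253, 231.281] pointing down, gripper open.
Joint ranges: [-2.63, 2.63], [-0.92, 2.1], [0.06, 2.66], [-1.3, 4.44], [0, 2.69], [-3.02, 3.02]. Speed limits (rad/s): [2.22, 2.22, 2.79, 3.14, 3.14, 3.14].

## Interface

Orientations are given as [roll, pitch, yaw] about the fixed x, y, z axes, in that order (R = Rz(yaw) Ry(pitch) Rx(roll)).
In Python, from rig import r gives the robot as it stands.
- The arm moves only by the tool carry_out, never from a script. Its argument "series" is a list of rows, each a list of 7 numbers: the turn, a rotation vector about the tool's x, y, z as a fraction of full scale, then the shift along the tool's x, y, z as a fraction of full scale, then the gripper command: -1 is fully open, 1 is shut, values between are in proportion. A call has 1 to 8 rows; each row is the pose to reach, as a shift and turn from the pose commanded when the call began, along the tool's axes at that moment, turning the shorter way round; what a row does not reach only later rows make up. Full scale, the value 1, is 0.25 m for a shift and pi rad for a turn. A row lasts 1/8 s, in which the tool goes at most 62.5 mm and 10.7 degrees, less where a joint would pass 70% of its speed; a pose out of reach is approached as far as the arm can. A call with a number of a shift or a turn outside -1 to 1 is refused whole. A call with a gripper value outside its range is refused whole. The fingers move at their own pace and stop on an object; "force" is the grip in N (left out, the last holds). Time passes only in rows, so rows that repeat a pose let the fingers close. It gives the time, the measured TCP pose, the force, the opening and the grip force at its end, in the units of the state.
- r.sense(): the state, without advancing time (a new reading comes with each control period).
- r.grab_frame(name): name is "scene" or "top" or "wrist"; returns the picture (400x640x3 uint8, red, green, blue); there is no depth.
- r.get_calibration(name): a dict with "K" (3x3 intrinsics, pixels), "pose" (4x4, takes a point from camera to world coordinates). Camera axes: x right, y up, looking along -z (the intrinsics and any distortion apply to the point x, -y, -z); pixel columns grow to the right and rows downward; lengths in mm; the calibration is good to about 2 mm. A picture is of the moment at which its call begins: read the wrist's pose just before it. get_calibration takes no time and is no camera call; for the wrist camera it gives the pose at the moment of the call.
- r.sign_off(): hands the job in; it is judged then, once.
Trained networks look in the newest picture that a camera, given by its name, has taken for a name from the list of things; names that differ only in an ending like _2 or _b are one class to them, and where a whole thing is asked for, a point or a joint stands for the part that bears it (a point fixed in the world has none). Each returns a list of dicts, best first, with "score" (0 to 1); they miss things now and then, are a little off and sometimes report something else, mostly with a low value. They report only what shows in the picture. A call takes as long as a camera call. They do not tell look-alikes from the thing itself.
- r.silhouettes(camera, label): "region" (400x640 bool, what is visible of it) and "position" ([row, column] in pixels, amid what is visible of it).
The state is a dict: "clock": time; "qpos": joint angles; "qvel": joint speeds; "joint_efforts": joint torques, N m; "eef_pos": TCP position; "tcp_rot": TCP orientation; "contact_force": force on the tool from outside, world axes, zero at the start; "wrist_torque": the same for the moment, N m; "opening": opening from 0.0 (shut) to 1.0 (fully open); "grasp_force": force on a finger pad.
Only numpy, scipy, OpenCV 4.12 (cv2) and the standard library are available. Lean on these libraries where they do the work, as an engineer would, in place of code of your own. Each camera call takes 0.05 s, during which the arm holds its last target. There are 200 camera calls.

## Task

Thread the steel ring weights one at a time over the spindle in the tray of the kitchen scale, each seated flat and let go gently, until the pointer has come down level with the black marker or past it by less than one weight. Never press or drop so hard that the tray comes near its bottom stop. Leave the marker where it is set, the spare weights lying flat on the worktop and the lemon, pepper pot and jar undisturbed.

Things in the scene. Friction and masses are not known exactly. Their poses are not given: they have to be found in the camera images.
- scale: white mechanical kitchen scale, fixed. Housing 120 x 120 x 46 mm; origin at the centre of its underside, z up; its front, with the graduated plate, pointer and marker, faces its own -x. Above it a round steel tray (140 mm across, rim 2 mm high) on a sprung stem; in the tray stands an upright spindle, 13 mm in diameter with a 2 mm bevelled nose, on a flat foot (54 mm across, 6 mm high).
- pan_centre (a point): on the tray's centre line, level with the foot's top, where the first weight's underside rests; 105 mm above the worktop when unloaded, sinks with the tray. The spindle's tip is 51 mm above it. The spindle stands off-centre on its clamped foot (holds 25 N sideways): 5 to 8 mm from this line, in any direction; the offset differs each time, is not measured, and must be seen or felt for.
- pan (a joint): how far the tray has sunk (m): 0 empty, 0.046 at its bottom stop. The spring gives 200 N/m, so each weight lowers the tray by about 10 mm, and a downward push of 2 N by 10 mm as well; overloaded beyond 0.042.
- marker (a joint): how far the black target marker is set below the zero line (m), 0.012 to 0.0255; set at the start and not to be moved. The pointer is level with the marker when joint pan equals joint marker.
- pointer (a point): tip of the dark steel pointer, which hangs from the tray in front of the scale's front plate and sinks with the tray.
- marker_tip (a point): tip of the black marker clip (20 x 7 mm) on the front plate; z up.
- lemon: a yellow lemon, 72 x 57 x 58 mm, bystander; origin at the centre of its underside.
- pepper: a glass pepper pot with a green lid, 46 x 46 x 106 mm, bystander; origin at the centre of its underside.
- honey: a jar with a red lid, 58 x 62 x 86 mm, bystander; origin at the centre of its underside.
- weight0: one of four alike plain steel ring weights, lying flat: outer diameter 54 mm, round bore 16 mm, 12 mm thick, about 200 g (190 to 210 g). Origin: centre of its underside; z is its axis.
- weight1: one of four alike plain steel ring weights, lying flat: outer diameter 54 mm, round bore 16 mm, 12 mm thick, about 200 g (190 to 210 g). Origin: centre of its underside; z is its axis.
- weight2: one of four alike plain steel ring weights, lying flat: outer diameter 54 mm, round bore 16 mm, 12 mm thick, about 200 g (190 to 210 g). Origin: centre of its underside; z is its axis.
- weight3: one of four alike plain steel ring weights, lying flat: outer diameter 54 mm, round bore 16 mm, 12 mm thick, about 200 g (190 to 210 g). Origin: centre of its underside; z is its axis.
Mind the look-alikes: they are no part of the job. Leave any orange or purple look-alike of the weight0 alone.

How it is judged:
By the outcome, as a careful person would: the job done as asked, in the order asked, and still so for the second after the job is handed in, with the robot touching nothing.
It also fails if it takes over 72 s, if anything falls off the work surface, if the arm or the gripper's body presses on something with over 40 N, if the wrist force passes 120 N, or if a joint passes its speed limit or range.

## Working session

There is one attempt and no reset: what is moved stays moved. The work goes in short steps, Python scripts to look and compute and a tool call to move; the robot and the scene stay as the last step left them, time stands still between calls to the robot, and variables do not carry over. Pictures are saved under pics/ and viewed, at most 10 in all, crops included, and the job is handed in when it is done.

Besides the shell and the picture viewer there is one more tool, called in YAML: its name, and indented under it one key for each argument. carry_out: Moves the arm, as the interface text tells. Its arguments: {"type":"object","properties":{"series":{"type":"array"},"force":{"type":"number"}},"required":["series"]}

```bash
ls; mkdir -p pics; cat > h.py <<'E'
import numpy as np, cv2
from rig import r
def ray(cam,uv,C=None):
    C=C or r.get_calibration(cam); K=np.array(C["K"]);P=np.array(C["pose"])
    d=np.linalg.inv(K)@[uv[0],uv[1],1]; d=P[:3,:3]@[d[0],-d[1],-d[2]]
    return P[:3,3],d
def onz(cam,uv,z,C=None):
    o,d=ray(cam,uv,C); return o+d*(z-o[2])/d[2]
def proj(cam,p,C=None):
    C=C or r.get_calibration(cam); K=np.array(C["K"]);P=np.array(C["pose"])
    q=P[:3,:3].T@(np.array(p)-P[:3,3]); q=K@[q[0],-q[1],-q[2]]; return q[:2]/q[2]
def save(name,img): cv2.imwrite("pics/"+name,img[:,:,::-1])
E
python3 - <<'E'
from h import *
a=r.grab_frame("scene");b=r.grab_frame("top")
save("s0.png",a);save("t0.png",b)
for c in("scene","top"):
    C=r.get_calibration(c);print(c,{k:np.round(v,3).tolist() for k,v in C.items()})
    for l in("weight0","scale","pan_centre","pointer","marker_tip","lemon","pepper","honey"):
        for o in r.silhouettes(c,l): print(c,l,round(o["score"],2),np.round(o["position"]),o["region"].sum(), np.round(onz(c,o["position"][::-1],12 if l[0]=="w" else 0)))
E
```

```text
pics
scene {'K': [[439.185, 0.0, 336.61], [0.0, 439.185, 194.468], [0.0, 0.0, 1.0]], 'pose': [[-0.751, 0.302, -0.587, -52.698], [-0.66, -0.363, 0.658, 582.179], [-0.014, 0.881, 0.472, 589.826], [0.0, 0.0, 0.0, 1.0]]}
scene weight0 0.83 [228. 336.] 272 [552. -93.  12.]
scene weight0 0.69 [198. 403.] 194 [ 514. -324.   12.]
scene weight0 0.69 [243. 363.] 304 [463. -85.  12.]
scene weight0 0.69 [236. 445.] 105 [ 331. -230.   12.]
scene weight0 0.59 [215. 369.] 252 [ 528. -191.   12.]
scene weight0 0.5 [211. 434.] 231 [ 410. -314.   12.]
scene weight0 0.49 [234. 407.] 280 [ 406. -179.   12.]
scene scale 0.75 [271. 291.] 5130 [526.  85.   0.]
scene pan_centre 0.93 [252. 289.] 2498 [580.  39.   0.]
scene pointer 0.59 [251. 290.] 2549 [581.  35.   0.]
scene lemon 0.88 [184. 344.] 338 [ 707. -304.    0.]
scene pepper 0.74 [187. 299.] 642 [ 795. -203.    0.]
scene honey 0.6 [227. 214.] 1031 [803.  88.   0.]
scene honey 0.54 [292. 319.] 45 [432.  97.   0.]
top {'K': [[459.892, 0.0, 322.836], [0.0, 459.892, 200.371], [0.0, 0.0, 1.0]], 'pose': [[0.016, 0.994, -0.105, 422.026], [-1.0, 0.017, 0.018, -79.164], [0.02, 0.105, 0.994, 1214.892], [0.0, 0.0, 0.0, 1.0]]}
top weight0 0.76 [200. 323.] 310 [ 551. -102.   12.]
top weight0 0.69 [204. 362.] 290 [ 542. -206.   12.]
top weight0 0.66 [283. 380.] 335 [ 336. -251.   12.]
top weight0 0.52 [247. 354.] 329 [ 429. -185.   12.]
top weight0 0.52 [234. 317.] 318 [462. -86.  12.]
top weight0 0.5 [211. 416.] 289 [ 526. -347.   12.]
top scale 0.73 [223. 235.] 2792 [486. 129.   0.]
top pan_centre 0.66 [225. 230.] 2626 [481. 142.   0.]
top pointer 0.67 [226. 229.] 2687 [479. 144.   0.]
top lemon 0.83 [155. 386.] 439 [ 677. -271.    0.]
top pepper 0.73 [132. 340.] 438 [ 736. -144.    0.]
top honey 0.66 [119. 242.] 563 [766. 122.   0.]
```

```bash
python3 - <<'E'
import cv2,numpy as np
a=cv2.imread("pics/s0.png");b=cv2.imread("pics/t0.png")
A=cv2.resize(a[150:350,200:480],None,fx=2.8,fy=2.8)[:, :800]
B=cv2.resize(b[110:310,180:450],None,fx=2.9,fy=2.9)
cv2.imwrite("pics/s0c.png",A);cv2.imwrite("pics/t0c.png",B)
print(A.shape,B.shape)
E
```

```text
(560, 784, 3) (580, 783, 3)
```

View pics/s0c.png

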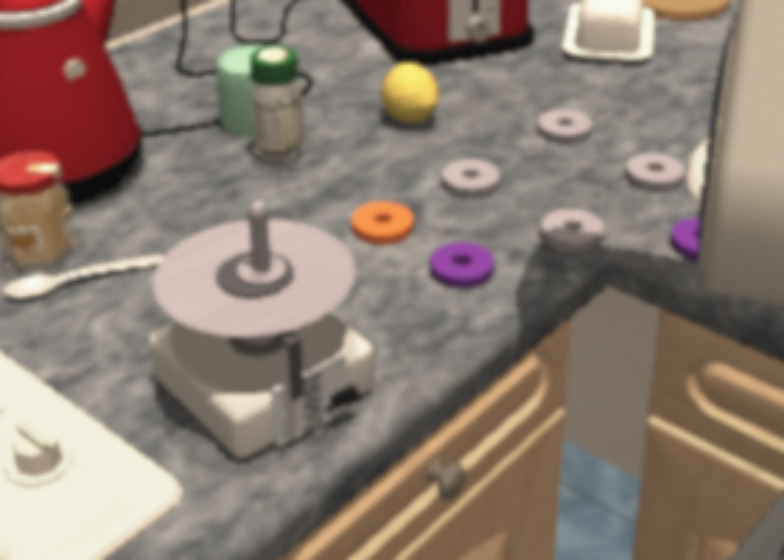

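View pics/t0c.png

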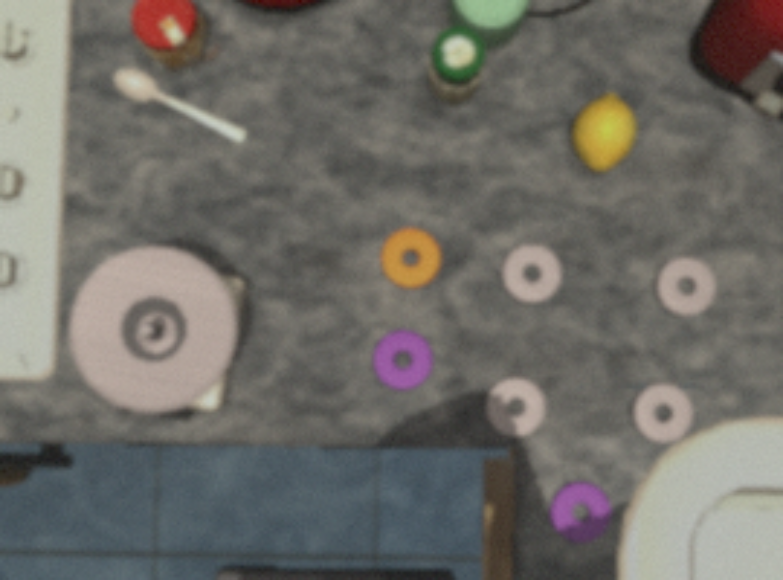

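The scene crop shows the scale, with the spindle tip at about full-image (292,224). In the top crop the tip is at about (234,223). The candidates for weight0, in full top pixels, are:
- **Steel rings:** (363,204), (417,209), (358,250), (409,252). These are the ones I want.
- **Look-alikes:** orange (323,200), purple (317,234) and purple (380,283). I'll leave these alone.

The close crops above confirm the colours. I'll start with the ring at (358,250).

```bash
python3 - <<'E'
from h import *
b=cv2.imread("pics/t0.png")
hsv=cv2.cvtColor(b,cv2.COLOR_BGR2HSV)
for uv in[(363.4,204.1),(416.6,208.6),(357.9,250.3),(408.6,252.4)]: print(np.round(onz("top",uv,12),1))
def tri(a,bb):
    (o1,d1),(o2,d2)=a,bb
    s=np.linalg.lstsq(np.c_[d1,-d2],o2-o1,rcond=None)[0]
    p,q=o1+s[0]*d1,o2+s[1]*d2; return np.round((p+q)/2,1),np.round(np.linalg.norm(p-q),1)
print("tip",tri(ray("top",(233.8,223.1)),ray("scene",(292.1,223.9))))
o=r.silhouettes("top","pan_centre")[0]
c,_=cv2.findContours(o["region"].astype(np.uint8),0,2);c=max(c,key=cv2.contourArea)
print(cv2.minEnclosingCircle(c))
print("tray c", onz("top",(180+153.5/2.9,110+329/2.9),101))
for n,uv in dict(pt=(200+298/2.8,150+393/2.8),mk=(200+335/2.8,150+403/2.8)).items(): print(n,np.round(onz("scene",uv,40)))
print(r.pinch_z,{k:np.round(v,3) for k,v in r.sense().items()})
C=r.get_calibration("wrist");print(C)
s=r.sense();print(proj("wrist",s["eef_pos"],C))
E
```

```text
[ 540.8 -208.    12. ]
[ 531.4 -348.5   12. ]
[ 419.7 -194.4   12. ]
[ 416.3 -326.9   12. ]
tip (array([480.1, 108.5, 148.2]), np.float64(5.8))
((232.0601348876953, 224.1126251220703), 29.468347549438477)
tray c [479.62438419 116.7602173  101.        ]
pt [421. 141.  40.]
mk [395. 132.  40.]
18.700000000000003 {'clock': np.float64(0.95), 'qpos': array([-1.159,  0.353,  1.633, -0.   ,  1.155, -0.002]), 'qvel': array([ 0.   , -0.   , -0.002, -0.   , -0.001, -0.001]), 'joint_efforts': array([ 0.0000e+00, -6.0517e+01, -3.4244e+01,  0.0000e+00,  1.0000e-03,
       -0.0000e+00]), 'eef_pos': array([ 251.301, -572.247,  231.292]), 'tcp_rot': array([-3.142,  0.   ,  0.414]), 'contact_force': array([ 0.227, -0.315, -0.497]), 'wrist_torque': array([ 0.027, -0.04 , -0.022]), 'grasp_force': np.float64(0.0), 'opening': np.float64(1.004)}
{'K': array([[355.71755783,   0.        , 320.69471592],
       [  0.        , 355.71755783, 201.99122604],
       [  0.        ,   0.        ,   1.        ]]), 'pose': array([[ 4.02121383e-01,  8.65399571e-01,  2.98968187e-01,
         3.28639375e+02],
       [-9.15586004e-01,  3.79789199e-01,  1.32145501e-01,
        -5.38441488e+02],
       [ 8.13771608e-04, -3.26869619e-01,  9.45069093e-01,
         3.72319127e+02],
       [ 0.00000000e+00,  0.00000000e+00,  0.00000000e+00,
         1.00000000e+00]])}
[320.11480617 276.44404322]
```

carry_out:
  series:
    - [0,0,0.132,0.98,-0.89,0.25,-1]
    - [0,0,0.132,0.98,-0.89,0.25,-1]
    - [0,0,0.132,0.98,-0.89,0.25,-1]
    - [0,0,0.132,0.98,-0.89,0.25,-1]
    - [0,0,0.132,0.98,-0.89,0.25,-1]
    - [0,0,0.132,0.98,-0.89,0.25,-1]
    - [0,0,0.132,0.98,-0.89,0.25,-1]
  force: 60

```text
clock: 1.82
eef_pos: [386.6, -268.6, 168.7]
tcp_rot: [-3.141, 0.0, 0.002]
contact_force: [0.0, -1.1, 0.2]
opening: 1.0
grasp_force: 0.0
```

carry_out:
  series:
    - [0,0,0,0.136,-0.304,0.1,-1]
    - [0,0,0,0.136,-0.304,0.1,-1]
    - [0,0,0,0.136,-0.304,0.1,-1]

```text
clock: 2.2
eef_pos: [420.4, -194.0, 143.6]
tcp_rot: [-3.142, 0.0, 0.001]
contact_force: [0.0, -0.3, -0.2]
opening: 1.0
grasp_force: 0.0
```

```bash
cat >> h.py <<'E'
def look(name):
    C=r.get_calibration("wrist"); img=r.grab_frame("wrist"); save(name,img)
    s=r.sense(); print(round(s["clock"],2),np.round(s["eef_pos"],1),np.round(s["tcp_rot"],3),np.round(s["contact_force"],1),s["opening"],s["grasp_force"])
    return C,img
E
python3 - <<'E'
from h import *
C,img=look("w1.png")
for o in r.silhouettes("wrist","weight0"):
    ys,xs=np.nonzero(o["region"]); col=img[o["region"]].mean(0)
    (cx,cy),ax,an=cv2.fitEllipse(cv2.convexHull(np.c_[xs,ys].astype(np.int32)))
    print(round(o["score"],2),np.round(o["position"]),o["region"].sum(),col.round(),np.round(onz("wrist",(cx,cy),9,C),1),np.round(ax))
E
```

```text
2.25 [ 420.4 -194.8  144. ] [ 3.141 -0.     0.   ] [ 0.8 -0.2  0.4] 0.999049880795207 0.0
0.86 [142. 180.] 3742 [157.  81. 171.] [462.5 -90.2   9. ] [69. 74.]
0.85 [ 39. 337.] 3882 [145. 131. 125.] [ 542.1 -204.9    9. ] [76. 87.]
0.8 [ 21. 183.] 2898 [228. 148.   5.] [553.8 -95.7   9. ] [78. 93.]
0.78 [279. 382.] 2504 [146.  75. 160.] [ 331.2 -249.4    9. ] [56. 60.]
0.75 [ 40. 538.] 4950 [190. 171. 162.] [ 532.8 -343.8    9. ] [74. 92.]
0.74 [178. 318.] 3073 [113. 102.  97.] [ 422.1 -191.1    9. ] [65. 65.]
0.63 [186. 475.] 3311 [188. 170. 161.] [ 418.9 -322.4    9. ] [63. 70.]
```

View pics/w1.png

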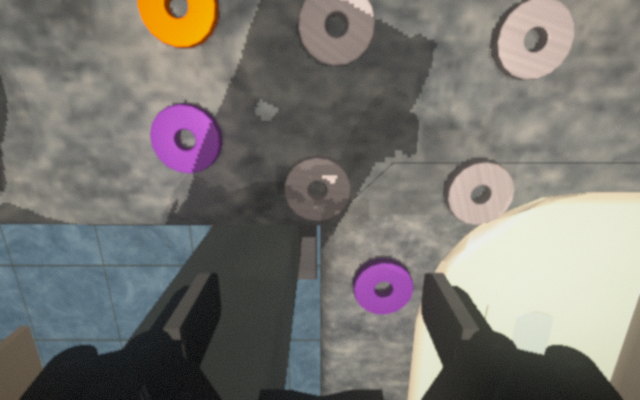

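The target steel ring is at pixel (318,188) and agrees with the top view to 2 mm. I'll descend and grip it.

carry_out:
  series:
    - [0,0,0,0.005,-0.007,0.25,-1]
    - [0,0,0,0.005,-0.007,0.45,-1]
    - [0,0,0,0.005,-0.007,0.571,-1]
    - [0,0,0,0.005,-0.007,0.571,-1]
    - [0,0,0,0.005,-0.007,0.571,1]
    - [0,0,0,0.005,-0.007,0.571,1]
    - [0,0,0,0.005,-0.007,0.571,1]
    - [0,0,0,0.005,-0.007,0.571,1]

```text
clock: 3.3
eef_pos: [422.6, -193.1, 3.3]
tcp_rot: [3.14, -0.003, -0.001]
contact_force: [-4.3, -1.4, 16.4]
opening: 0.589
grasp_force: 59.0
```

carry_out:
  series:
    - [0,0,0,0,0,-0.25,1]
    - [0,0,0,0,0,-0.5,1]
    - [0,0,0,0.05,-0.2,-0.7,1]
    - [0,0,0,0.1,-0.4,-0.8,1]
    - [0,0,0,0.15,-0.6,-0.8,1]
    - [0,0,0,0.2,-0.8,-0.8,1]
    - [0,0,0,0.22,-0.9,-0.8,1]

```text
clock: 4.18
eef_pos: [477.1, 35.0, 202.5]
tcp_rot: [-3.141, -0.003, 0.001]
contact_force: [-0.3, -0.7, -1.5]
opening: 0.588
grasp_force: 64.0
```

```bash
python3 - <<'E'
from h import *
C,img=look("w2.png")
for p in [(480,112,156),(480,112,101),(480,112,105)]: print(proj("wrist",p,C))
for l in("weight0","pan_centre"):
  for o in r.silhouettes("wrist",l): print(l,o["score"],o["position"],o["region"].sum())
E
```

```text
4.22 [477.6  36.5 202.4] [-3.14e+00 -3.00e-03  1.00e-03] [ 0.8  1.7 -1.8] 0.5887865613942305 64.01031028479338
[185.85087785 229.75945963]
[213.26930123 199.33006696]
[211.65675542 201.11969537]
weight0 0.92 [270.1, 325.8] 10317
weight0 0.9 [88.4, 471.1] 2870
weight0 0.73 [103.7, 584.3] 2973
weight0 0.62 [185.0, 438.8] 2319
weight0 0.58 [298.2, 577.8] 1889
weight0 0.49 [230.7, 638.7] 46
pan_centre 0.74 [190.4, 202.6] 27074
```

View pics/w2.png

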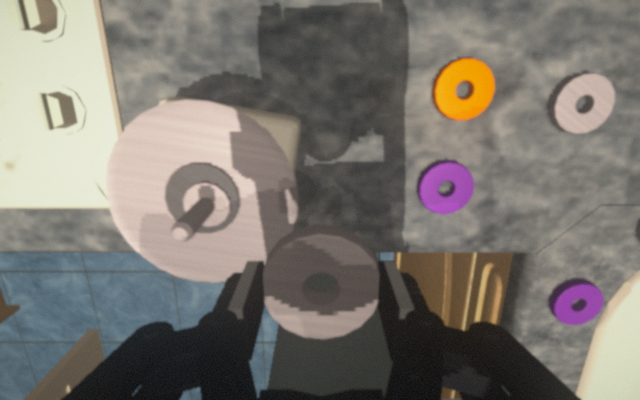

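```bash
python3 - <<'E'
from h import *
C=r.get_calibration("wrist");img=cv2.imread("pics/w2.png")
print("bore top",onz("wrist",(320.5,288),211,C),"tip",onz("wrist",(180.5,231),156,C),"base",onz("wrist",(203,196),105,C),"tray",onz("wrist",(204,190.5),101,C))
g=np.hstack([cv2.resize(img[150:260,140:260],(360,330),interpolation=cv2.INTER_CUBIC),cv2.resize(img[220:330,250:390],(420,330),interpolation=cv2.INTER_CUBIC)])
cv2.imwrite("pics/w2c.png",g)
E
```

```text
bore top [476.59595267  33.32692686 211.        ] tip [478.94968723 113.43565433 156.        ] base [483.40821355 116.02381056 105.        ] tray [486.2221107  116.26380678 101.        ]
```

View pics/w2c.png

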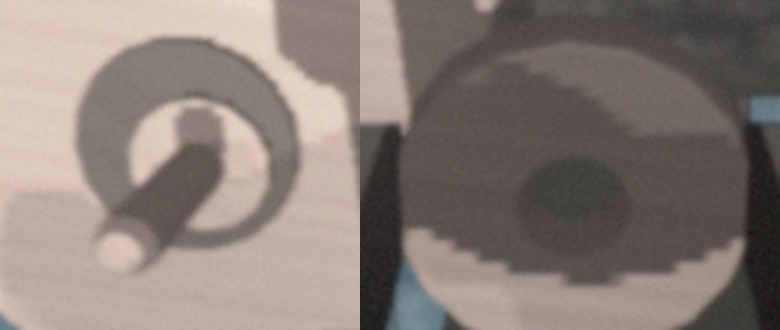

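The crop shows the spindle tip face at about full pixel (180,234) and the held bore at about (322,289). I'll move over the spindle, slightly higher, and look again once settled.

carry_out:
  series:
    - [0,0,0,0,-0.16,-0.12,1]
    - [0,0,0,0,-0.316,-0.12,1]
    - [0,0,0,0,-0.316,-0.12,1]
    - [0,0,0,0,-0.316,-0.12,1]
    - [0,0,0,0,-0.316,-0.12,1]

```text
clock: 4.95
eef_pos: [476.6, 110.4, 231.0]
tcp_rot: [3.141, 0.0, -0.002]
contact_force: [0.4, 0.8, -1.0]
opening: 0.588
grasp_force: 64.1
```

```bash
python3 - <<'E'
from h import *
C,img=look("w3.png")
b=img[:,:,::-1]
cv2.imwrite("pics/w3c.png",cv2.resize(b[120:320,220:420],(800,600) if 0 else (600,600),interpolation=cv2.INTER_CUBIC))
print(C["pose"][:3,3])
E
```

```text
5.0 [476.6 110.5 231. ] [ 3.141e+00  0.000e+00 -2.000e-03] [-0.2  0.1 -2.7] 0.5863490010031427 64.08734511584044
[561.08057594 110.08102084 371.99163672]
```

View pics/w3c.png

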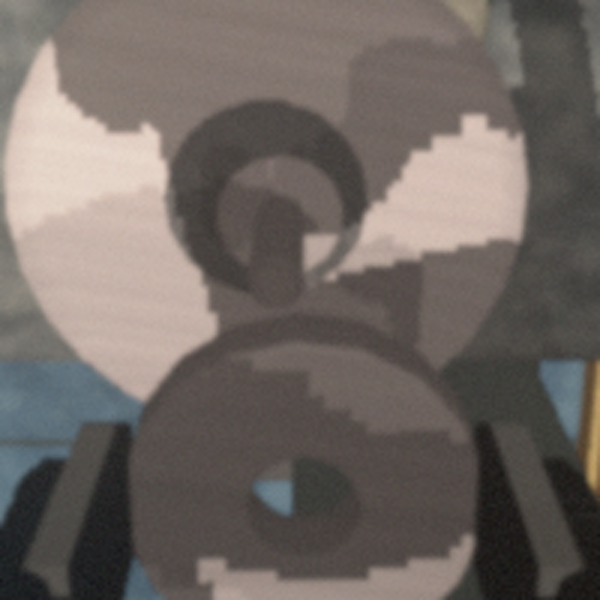

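```bash
python3 - <<'E'
from h import *
C=r.get_calibration("wrist")
print("bore",onz("wrist",(321.3,289),239.7,C),"tip",onz("wrist",(312,216.5),156,C),"base",onz("wrist",(312,189),105,C),"tray",onz("wrist",(220+265/3,120+175/3),101,C))
E
```

```text
bore [475.81822038 110.01720581 239.7       ] tip [476.45031025 115.88688109 156.        ] base [479.59657764 116.99956727 105.        ] tray [487.1633823  119.90134667 101.        ]
```

carry_out:
  series:
    - [0,0,0,0.004,-0.023,0.15,1]
    - [0,0,0,0.004,-0.023,0.26,1]
    - [0,0,0,0.004,-0.023,0.27,1]
    - [0,0,0,0.004,-0.023,0.29,1]
    - [0,0,0,0.004,-0.023,0.31,1]
    - [0,0,0,0.004,-0.023,0.33,1]
    - [0,0,0,0.004,-0.023,0.34,1]
    - [0,0,0,0.004,-0.023,0.34,1]

```text
clock: 6.0
eef_pos: [477.7, 117.4, 146.0]
tcp_rot: [3.142, 0.0, -0.001]
contact_force: [0.6, 0.3, -1.4]
opening: 0.586
grasp_force: 64.1
```

```bash
python3 - <<'E'
from h import *
C,img=look("w4.png"); s=r.grab_frame("scene"); save("s4.png",s)
f=[r.sense()["contact_force"]]
for _ in range(3): r.grab_frame("scene"); f.append(r.sense()["contact_force"])
print(np.mean(f,0),r.sense()["wrist_torque"])
a=cv2.resize(img[150:330,220:420,::-1],(400,360),interpolation=cv2.INTER_CUBIC)
c=cv2.resize(s[190:310,240:340,::-1],(300,360),interpolation=cv2.INTER_CUBIC)
cv2.imwrite("pics/c4.png",np.hstack([a,c]))
E
```

```text
6.05 [477.8 117.4 146.1] [ 3.142e+00 -0.000e+00 -1.000e-03] [ 0.5  1.2 -3. ] 0.5881276341069089 64.08524762839079
[ 0.31178195 -0.20378078 -1.60950985] [-0.01215345  0.00201529  0.01186784]
```

View pics/c4.png

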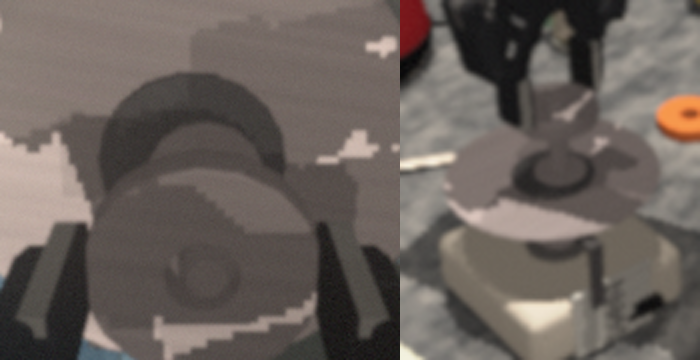

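The spindle shows through the bore with no upward force, so the ring is threaded. I'll lower it until the tray carries it.

carry_out:
  series:
    - [0,0,0,0,0.004,0.04,1]
    - [0,0,0,0,0.004,0.08,1]
    - [0,0,0,0,0.004,0.12,1]
    - [0,0,0,0,0.004,0.145,1]
    - [0,0,0,0,0.004,0.165,1]
    - [0,0,0,0,0.004,0.185,1]
    - [0,0,0,0,0.004,0.195,1]
    - [0,0,0,0,0.004,0.195,1]

```text
clock: 7.25
eef_pos: [477.7, 116.4, 97.3]
tcp_rot: [3.142, 0.0, -0.001]
contact_force: [-1.3, 0.1, 0.0]
opening: 0.587
grasp_force: 64.3
```

```bash
cat >> h.py <<'E'
def force(n=6):
    f=[]
    for _ in range(n): r.grab_frame("scene"); f.append(r.sense()["contact_force"])
    s=r.sense(); print("F",np.round(np.mean(f,0),2),np.round(s["eef_pos"],1),round(s["clock"],2),s["opening"])
E
python3 - <<'E'
from h import *
force()
E
```

```text
F [-1.14  0.05  0.39] [477.8 116.4  97.4] 7.55 0.5906394390572574
```

carry_out:
  series:
    - [0,0,0,0,0,0,-0.3]
    - [0,0,0,0,0,0,-0.5]
    - [0,0,0,0,0,0,-0.5]
    - [0,0,0,0,0,-0.1,-0.5]
    - [0,0,0,0,0,-0.3,-0.5]
    - [0,0,0,0,0,-0.536,-0.5]
    - [0,0,0,0,0,-0.536,-1]
    - [0,0,0,0,0,-0.536,-1]

```text
clock: 8.55
eef_pos: [477.5, 116.3, 231.0]
tcp_rot: [-3.142, -0.0, -0.001]
contact_force: [-0.0, -0.8, 0.3]
opening: 1.001
grasp_force: 0.0
```

```bash
python3 - <<'E'
from h import *
C,img=look("w5.png"); s=r.grab_frame("scene"); save("s5.png",s)
a=cv2.resize(img[60:290,200:440,::-1],(376,360),interpolation=cv2.INTER_CUBIC)
c=cv2.resize(s[190:310,240:340,::-1],(300,360),interpolation=cv2.INTER_CUBIC)
cv2.imwrite("pics/c5.png",np.hstack([a,c]))
E
```

```text
8.6 [477.  116.2 230.3] [ 3.141e+00  2.000e-03 -1.000e-03] [ 0.5  0.2 -0. ] 1.000527408106091 0.0
```

View pics/c5.png

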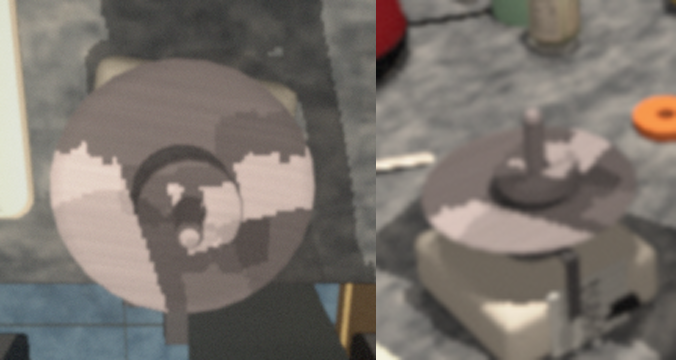

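Ring 1 is seated flat and the tray has sunk. Next is the steel ring at (541,-206).

carry_out:
  series:
    - [0,0,0,0.1,0.25,0,-1]
    - [0,0,0,0.2,0.5,0,-1]
    - [0,0,0,0.256,0.75,0,-1]
    - [0,0,0,0.256,1,0.1,-1]
    - [0,0,0,0.256,1,0.2,-1]

```text
clock: 9.28
eef_pos: [541.3, -136.9, 179.6]
tcp_rot: [3.141, 0.001, -0.004]
contact_force: [0.5, 0.4, -1.0]
opening: 1.0
grasp_force: 0.0
```

carry_out:
  series:
    - [0,0,0,0,0.29,0.15,-1]
    - [0,0,0,0,0.29,0.15,-1]
    - [0,0,0,0,0.29,0.15,-1]
    - [0,0,0,0,0.29,0.15,-1]

```text
clock: 9.78
eef_pos: [541.6, -205.1, 144.1]
tcp_rot: [-3.141, -0.0, -0.001]
contact_force: [-0.4, 0.4, -0.2]
opening: 1.0
grasp_force: 0.0
```

```bash
cat >> h.py <<'E'
def rings(name):
    C,img=look(name)
    for o in r.silhouettes("wrist","weight0"):
        ys,xs=np.nonzero(o["region"]); col=img[o["region"]].mean(0)
        (cx,cy),ax,an=cv2.fitEllipse(cv2.convexHull(np.c_[xs,ys].astype(np.int32)))
        print(round(o["score"],2),np.round(o["position"]),o["region"].sum(),col.round(),np.round(onz("wrist",(cx,cy),9,C),1),np.round(ax))
E
python3 - <<'E'
from h import *
rings("w6.png")
E
```

```text
9.82 [ 541.9 -205.   144.4] [-3.142e+00 -1.000e-03  0.000e+00] [ 0.9  0.3 -0.8] 0.998566960825132 0.0
0.96 [263. 182.] 1838 [92. 51. 99.] [464.8 -90.7   9. ] [57. 63.]
0.87 [376. 364.] 1102 [121.  64. 134.] [ 335.4 -249.8    9. ] [45. 52.]
0.85 [195. 317.] 3199 [139. 128. 121.] [ 543. -205.    9.] [66. 66.]
0.75 [177. 180.] 3373 [232. 150.  10.] [555.  -95.9   9. ] [65. 70.]
0.72 [201. 495.] 3341 [194. 176. 167.] [ 533.9 -343.6    9. ] [63. 70.]
```

carry_out:
  series:
    - [0,0,0,0.003,0,0.25,-1]
    - [0,0,0,0.003,0,0.45,-1]
    - [0,0,0,0.003,0,0.557,-1]
    - [0,0,0,0.003,0,0.557,-1]
    - [0,0,0,0.003,0,0.557,1]
    - [0,0,0,0.003,0,0.557,1]
    - [0,0,0,0.003,0,0.557,1]
    - [0,0,0,0.003,0,0.557,1]

```text
clock: 10.88
eef_pos: [543.5, -206.4, 7.0]
tcp_rot: [3.141, -0.003, -0.001]
contact_force: [-2.2, 2.6, 12.3]
opening: 0.572
grasp_force: 59.7
```

carry_out:
  series:
    - [0,0,0,0,0,-0.25,1]
    - [0,0,0,0,0,-0.5,1]
    - [0,0,0,-0.06,-0.2,-0.7,1]
    - [0,0,0,-0.12,-0.4,-0.8,1]
    - [0,0,0,-0.18,-0.6,-0.8,1]
    - [0,0,0,-0.24,-0.8,-0.8,1]
    - [0,0,0,-0.26,-1,-0.8,1]
    - [0,0,0,-0.26,-1,-0.8,1]

```text
clock: 11.88
eef_pos: [477.0, 46.7, 205.7]
tcp_rot: [-3.141, -0.002, 0.003]
contact_force: [0.4, -0.2, -2.0]
opening: 0.575
grasp_force: 62.2
```

carry_out:
  series:
    - [0,0,0,0,-0.15,0,1]
    - [0,0,0,0,-0.286,0,1]
    - [0,0,0,0,-0.286,0,1]
    - [0,0,0,0,-0.286,0,1]
    - [0,0,0,0,-0.286,0,1]

```text
clock: 12.5
eef_pos: [477.6, 114.3, 204.7]
tcp_rot: [3.141, -0.0, -0.002]
contact_force: [0.5, 0.4, -1.7]
opening: 0.571
grasp_force: 62.4
```

```bash
python3 - <<'E'
from h import *
C,img=look("w7.png"); force(3)
s=r.sense();p=np.array(s["eef_pos"])
o=max(r.silhouettes("wrist","weight0"),key=lambda o:o["region"].sum()); print(o["position"],o["region"].sum())
t=np.linspace(0,2*np.pi,90)
best=[]
R=o["region"]
for zu in(5,7):
 for dx in np.arange(-4,4.1,.5):
  for dy in np.arange(-3,3.1,.5):
   P=[proj("wrist",(p[0]+dx+27*np.cos(a),p[1]+dy+27*np.sin(a),p[2]-zu+h),C) for h in(0,12) for a in t]
   m=np.zeros(R.shape,np.uint8);cv2.fillConvexPoly(m,cv2.convexHull(np.round(P).astype(np.int32)),1);m=m>0
   best.append(((m&R).sum()/(m|R).sum(),zu,dx,dy))
print(sorted(best)[-5:])
E
```

```text
12.55 [477.6 114.4 204.7] [ 3.141e+00 -0.000e+00 -2.000e-03] [-0.1  0.1 -1.6] 0.5716466924185833 62.405808730982244
F [ 0.03 -0.03 -1.48] [477.5 114.8 204.6] 12.7 0.5698626592805616
[268.1, 318.2] 9928
[(np.float64(0.8627826086956522), 7, np.float64(-2.5), np.float64(-1.0)), (np.float64(0.863379424297765), 7, np.float64(-2.0), np.float64(-0.5)), (np.float64(0.8638697884933415), 7, np.float64(-2.0), np.float64(0.0)), (np.float64(0.8639099712117246), 7, np.float64(-3.0), np.float64(-0.5)), (np.float64(0.8647330371918822), 7, np.float64(-2.5), np.float64(-0.5))]
```

carry_out:
  series:
    - [0,0,0,0,-0.007,0.1,1]
    - [0,0,0,0,-0.007,0.17,1]
    - [0,0,0,0,-0.007,0.18,1]
    - [0,0,0,0,-0.007,0.2,1]
    - [0,0,0,0,-0.007,0.22,1]
    - [0,0,0,0,-0.007,0.24,1]
    - [0,0,0,0,-0.007,0.255,1]
    - [0,0,0,0,-0.007,0.255,1]

```text
clock: 13.75
eef_pos: [477.6, 117.1, 140.6]
tcp_rot: [3.142, -0.0, -0.001]
contact_force: [0.0, 0.3, -1.0]
opening: 0.569
grasp_force: 62.5
```

```bash
python3 - <<'E'
from h import *
C,img=look("w8.png"); force(5)
o=max(r.silhouettes("scene","pan_centre"),key=lambda o:o["score"]); print(o["position"],o["score"])
E
```

```text
13.8 [477.7 117.2 140.8] [-3.142e+00 -0.000e+00 -1.000e-03] [-0.1 -0.7 -1.3] 0.5688234188262287 62.45709439390339
F [ 0.22  0.16 -1.98] [477.6 117.2 140.9] 14.05 0.5663737923840524
[258.2, 290.4] 0.59
```

carry_out:
  series:
    - [0,0,0,0,0.003,0.04,1]
    - [0,0,0,0,0.003,0.08,1]
    - [0,0,0,0,0.003,0.1,1]
    - [0,0,0,0,0.003,0.12,1]
    - [0,0,0,0,0.003,0.135,1]
    - [0,0,0,0,0.003,0.147,1]
    - [0,0,0,0,0.003,0.147,1]

```text
clock: 14.98
eef_pos: [477.4, 116.4, 103.9]
tcp_rot: [3.141, 0.0, -0.001]
contact_force: [-0.7, -0.9, -0.7]
opening: 0.568
grasp_force: 63.0
```

```bash
python3 - <<'E'
from h import *
force(5)
E
```

```text
F [-1.52 -0.18  0.41] [477.5 116.4 104.2] 15.22 0.5685677479759056
```

carry_out:
  series:
    - [0,0,0,0,0,0,-0.3]
    - [0,0,0,0,0,0,-0.5]
    - [0,0,0,0,0,0,-0.5]
    - [0,0,0,0,0,-0.1,-0.5]
    - [0,0,0,0,0,-0.3,-0.5]
    - [0,0,0,0,0,-0.5,-0.5]
    - [0,0,0,0,0,-0.5,-1]
    - [0,0,0,0,0,-0.5,-1]

```text
clock: 16.23
eef_pos: [477.2, 116.3, 228.6]
tcp_rot: [3.142, 0.0, -0.001]
contact_force: [-0.2, -1.7, -0.9]
opening: 0.991
grasp_force: 0.0
```

```bash
python3 - <<'E'
from h import *
C,img=look("w9.png"); fs=[r.grab_frame("scene").astype(float) for _ in range(4)]
s=np.mean(fs,0).astype(np.uint8);save("s9.png",s)
f=lambda a:cv2.resize(a[255:320,290:340],(400,520),interpolation=cv2.INTER_CUBIC)
cv2.imwrite("pics/c9.png",np.hstack([f(cv2.imread("pics/s0.png")),f(s[:,:,::-1])]))
E
```

```text
16.27 [476.7 116.2 227.9] [ 3.141e+00  2.000e-03 -1.000e-03] [ 1.3 -0.5 -0.5] 1.0030257014670598 0.0
```

View pics/c9.png

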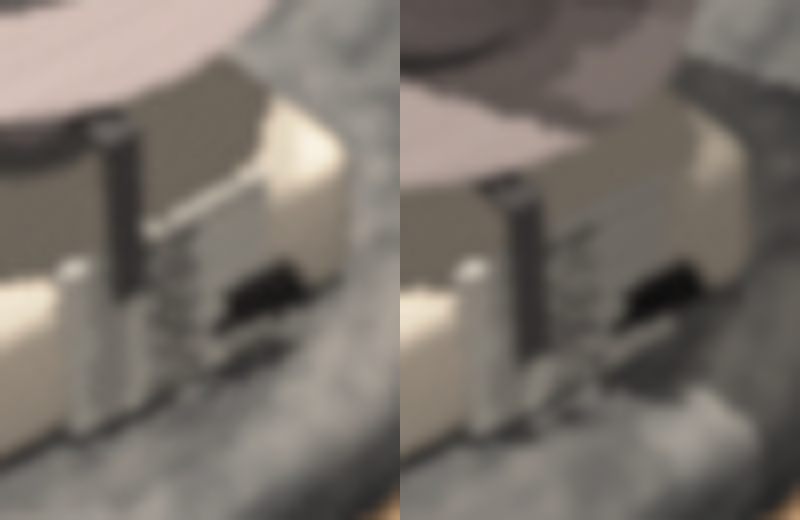

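The left half shows the scale before and the right half now. The pointer tip went from about y=300 to y=360, and the clip tip is at about (215,325). Projected along the plate, that puts the marker a little below the pointer. That's too coarse to decide on, so I'll look at the front with the wrist camera. I'll check the last joint first.

```bash
python3 - <<'E'
from h import *
s=r.sense();print(np.round(s["qpos"],3),np.round(s["tcp_rot"],3),s["clock"])
E
```

```text
[0.236 0.148 1.915 0.    1.08  1.808] [ 3.141e+00  2.000e-03 -1.000e-03] 16.475
```

carry_out:
  series:
    - [0,0,-0.47,-0.2,-0.02,0,-1]
    - [0,0,-0.47,-0.4,-0.04,0,-1]
    - [0,0,-0.47,-0.548,-0.048,0,-1]
    - [0,0,-0.47,-0.548,-0.048,0,-1]
    - [0,0,-0.47,-0.548,-0.048,0,-1]
    - [0,0,-0.47,-0.548,-0.048,0,-1]
    - [0,0,-0.47,-0.548,-0.048,0,-1]
    - [0,0,-0.47,-0.548,-0.048,0,-1]

```text
clock: 17.48
eef_pos: [340.2, 128.4, 228.5]
tcp_rot: [-3.141, 0.0, 1.481]
contact_force: [0.2, -0.0, 0.1]
opening: 1.001
grasp_force: 0.0
```

carry_out:
  series:
    - [0,0,-0.47,0,0,0.1,-1]
    - [0,0,-0.47,0,0,0.2,-1]
    - [0,0,-0.47,0,0,0.3,-1]
    - [0,0,-0.47,0,0,0.4,-1]
    - [0,0,-0.47,0,0,0.5,-1]
    - [0,0,-0.47,0,0,0.59,-1]
    - [0,0,-0.47,0,0,0.59,-1]
    - [0,0,-0.47,0,0,0.59,-1]

```text
clock: 18.48
eef_pos: [339.9, 128.3, 80.7]
tcp_rot: [-3.141, -0.002, 2.958]
contact_force: [-0.0, 0.7, 0.8]
opening: 0.996
grasp_force: 0.0
```

```bash
python3 - <<'E'
from h import *
C,img=look("w10.png")
p=proj("wrist",(412,128,35),C);print("expect",p)
for l in("pointer","marker_tip","scale"):
  for o in r.silhouettes("wrist",l):
    ys,xs=np.nonzero(o["region"]);print(l,round(o["score"],2),np.round(o["position"]),o["region"].sum(),xs.min(),xs.max(),ys.min(),ys.max())
u,v=int(p[0]),int(p[1]);u0=max(0,u-100);v0=max(0,v-75);print(u0,v0)
cv2.imwrite("pics/w10c.png",cv2.resize(img[v0:v0+150,u0:u0+200,::-1],(800,600),interpolation=cv2.INTER_CUBIC))
E
```

```text
18.52 [340.1 128.4  80.9] [-3.141e+00 -1.000e-03  2.965e+00] [0.2 0.4 0.9] 0.9996853494725199 0.0
expect [341.30788864 336.02089488]
pointer 0.79 [357. 378.] 1451 346 394 321 399
marker_tip 0.65 [322. 313.] 575 295 337 316 332
scale 0.69 [354. 350.] 13278 255 438 312 399
241 261
```

View pics/w10c.png

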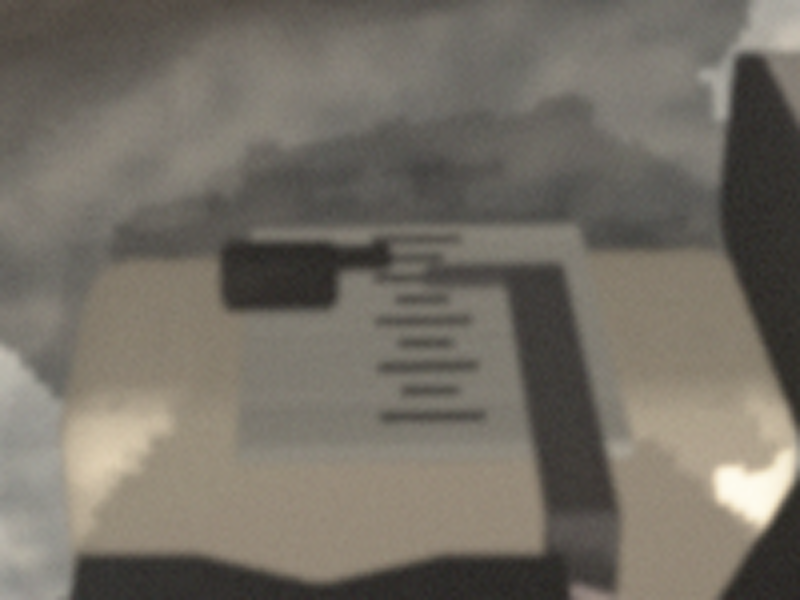

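The crop shows the clip tip at about (388,256) and the pointer tip at about (430,272). The pointer is still above the marker, since further down the plate is toward the top of this image. I'll check by triangulating against the scene view.

```bash
python3 - <<'E'
from h import *
C=r.get_calibration("wrist")
def tri(a,bb):
    (o1,d1),(o2,d2)=a,bb
    s=np.linalg.lstsq(np.c_[d1,-d2],o2-o1,rcond=None)[0]
    p,q=o1+s[0]*d1,o2+s[1]*d2; return np.round((p+q)/2,1),np.round(np.linalg.norm(p-q),1)
print("marker",tri(ray("wrist",(338,325),C),ray("scene",(316.9,295.6))))
print("ptr bar end",tri(ray("wrist",(374.7,328.5),C),ray("scene",(305.6,300))))
a,b=[onz("wrist",uv,20,C) for uv in((338,325),(346,329))]
for z in (15,20,25,30): print(z,[np.round(onz("wrist",uv,z,C)[:2],1) for uv in((338,325),(348.5,329),(374.7,328.5))])
z0=[np.round(onz("wrist",(241+u/4,261+v/4),z,C),1) for u,v,z in((432,415,42),(425,238,2))];print(z0)
E
```

```text
marker (array([409.9, 126. ,  25.4]), np.float64(2.9))
ptr bar end (array([416.7, 149.5,  26.5]), np.float64(2.7))
15 [array([420., 125.]), array([424.7, 131.6]), array([427.9, 149.8])]
20 [array([416.1, 125.4]), array([420.7, 131.9]), array([423.7, 149.7])]
25 [array([412.1, 125.9]), array([416.7, 132.3]), array([419.6, 149.6])]
30 [array([408.2, 126.4]), array([412.6, 132.6]), array([415.5, 149.4])]
[array([430.2, 129. ,  42. ]), array([427.5, 131.2,   2. ])]
```

carry_out:
  series:
    - [0,0,0,0,0,-0.25,-1]
    - [0,0,0,-0.1,0.02,-0.48,-1]
    - [0,0,0,-0.236,0.042,-0.48,-1]
    - [0,0,0,-0.236,0.042,-0.48,-1]
    - [0,0,0,-0.236,0.042,-0.48,-1]

```text
clock: 19.3
eef_pos: [399.2, 127.4, 200.8]
tcp_rot: [-3.141, -0.002, 2.95]
contact_force: [-1.6, -0.7, -0.4]
opening: 1.001
grasp_force: 0.0
```

```bash
python3 - <<'E'
from h import *
C,img=look("w11.png")
for l in("pointer","marker_tip"):
  for o in r.silhouettes("wrist",l)[:2]:
    ys,xs=np.nonzero(o["region"]);print(l,round(o["score"],2),np.round(o["position"]),o["region"].sum(),xs.min(),xs.max(),ys.min(),ys.max())
m=proj("wrist",(415.6,126,21),C);p=proj("wrist",(416.7,132.3,25),C);print(m,p)
g=img.mean(2).astype(int)
print("same-z/depth shifts per mm: n",proj("wrist",(415.6-.985*5,126+.9,21),C)-m,"z",proj("wrist",(415.6,126,26),C)-m)
u0,v0=int(m[0])-14,int(m[1])-14
print(u0,v0);print("\n".join(" ".join("%3d"%v for v in row) for row in g[v0:v0+28,u0:u0+44]))
E
```

```text
19.35 [398.9 127.4 200.7] [-3.140e+00 -2.000e-03  2.951e+00] [ 0.1  0.5 -0.3] 0.9960496776728102 0.0
pointer 0.61 [260. 337.] 15412 249 412 184 351
pointer 0.43 [188. 304.] 267 292 321 184 194
marker_tip 0.75 [187. 305.] 267 292 322 184 194
[323.02573439 191.756635  ] [329.88937219 192.92054887]
same-z/depth shifts per mm: n [-0.04552158 -5.0791773 ] z [0.02714308 1.60803412]
309 177
100 102 103 101 103 103  99  96  90  75  68  64  60  63  62  59  58  59  59  57  56  56  57  59  60  59  64  62  66  66  67  67  68  63  69  68  72  71  85 107 125 131 139 134
105 104 104 107 104 103 102 104  99  90  76  68  58  61  56  59  56  60  58  55  56  59  58  58  57  57  58  58  63  67  66  66  68  67  67  65  70  73  76  96 111 124 133 138
105 107 104 104 101 104 103 104 104  99  83  68  63  59  59  59  57  58  53  54  56  57  52  55  59  58  63  62  63  64  65  66  63  68  65  72  67  69  75  80  92 108 123 131
107 107 102 102 103 101 101 103 105  99  85  72  66  61  62  60  62  55  57  55  55  56  57  55  58  59  58  61  64  65  66  69  67  70  68  65  67  67  72  71  81  94 113 126
100  99  
[... 3514 characters left out ...]
 112 114 112 114 114 110 111 112 109 107  98  97  91  83  70  66  60  60  62  65  61  65  67  72  79  87  91  90  95  95  95  95  95  95  91  77  63  59  59  56  58  60  60
111 115 114 112 115 109 113 109 108 104  99  92  85  81  76  70  66  65  63  65  62  67  66  66  73  78  81  81  84  88  96  97  95  99  95  91  81  69  64  67  64  64  66  65
110 112 111 110 106 106 105 102 100  99  95  85  78  77  76  73  72  72  70  73  68  76  75  79  80  79  82  83  80  91  94  96  98  95  98  94  82  71  68  69  66  66  69  68
111 112 107 102 105  99 100  95  96  95  95  89  85  86  85  85  87  85  88  85  87  86  90  93  92  93  93  93  95  98  96  98  99  98  98  95  82  75  69  70  66  68  70  70
```

Both wrist views put the marker about 5 mm below the pointer, so joint marker is about 25 mm and a third ring is needed. I'll take the one at (533,-344) and turn back to yaw 0 on the way.

carry_out:
  series:
    - [0,0,0.47,0,0,-0.1,-1]
    - [0,0,0.47,-0.1,-0.2,-0.1,-1]
    - [0,0,0.47,-0.2,-0.4,-0.1,-1]
    - [0,0,0.47,-0.3,-0.6,-0.1,-1]
    - [0,0,0.47,-0.4,-0.8,-0.1,-1]
    - [0,0,0.47,-0.45,-0.88,-0.1,-1]
    - [0,0,0.47,-0.45,-0.88,-0.1,-1]
    - [0,0,0.47,-0.45,-0.88,-0.1,-1]

```text
clock: 20.45
eef_pos: [468.8, -109.6, 226.0]
tcp_rot: [-3.14, -0.0, 1.469]
contact_force: [-0.3, 0.3, -0.2]
opening: 1.004
grasp_force: 0.0
```

carry_out:
  series:
    - [0,0,0.469,-0.2,0.08,0.1,-1]
    - [0,0,0.469,-0.4,0.16,0.2,-1]
    - [0,0,0.469,-0.6,0.24,0.32,-1]
    - [0,0,0.469,-0.8,0.32,0.32,-1]
    - [0,0,0.469,-0.908,0.351,0.32,-1]
    - [0,0,0.469,-0.908,0.351,0.32,-1]
    - [0,0,0.469,-0.908,0.351,0.32,-1]
    - [0,0,0.469,-0.908,0.351,0.32,-1]

```text
clock: 21.45
eef_pos: [534.7, -343.2, 145.9]
tcp_rot: [-3.141, 0.001, -0.004]
contact_force: [-0.6, 0.4, -0.8]
opening: 0.999
grasp_force: 0.0
```

```bash
python3 - <<'E'
from h import *
rings("w12.png")
E
```

```text
21.5 [ 534.7 -343.2  146. ] [-3.141e+00  1.000e-03 -1.100e-02] [-0.6  0.2  1.1] 1.002349496350924 0.0
0.86 [312. 299.] 2370 [175. 159. 150.] [ 420.7 -324.3    9. ] [54. 58.]
0.8 [268.  35.] 3039 [100.  51. 110.] [464.3 -92.8   9. ] [57. 69.]
0.77 [377. 230.] 1730 [113.  56. 125.] [ 335.9 -253.6    9. ] [44. 53.]
0.59 [184. 321.] 3044 [139. 127. 120.] [ 533.8 -345.7    9. ] [64. 65.]
0.57 [168.  24.] 2801 [208. 120.  12.] [555.2 -98.1   9. ] [63. 81.]
```

carry_out:
  series:
    - [0,0,-0.002,-0.006,0.01,0.25,-1]
    - [0,0,-0.002,-0.006,0.01,0.45,-1]
    - [0,0,-0.002,-0.006,0.01,0.56,-1]
    - [0,0,-0.002,-0.006,0.01,0.56,-1]
    - [0,0,-0.002,-0.006,0.01,0.56,1]
    - [0,0,-0.002,-0.006,0.01,0.56,1]
    - [0,0,-0.002,-0.006,0.01,0.56,1]
    - [0,0,-0.002,-0.006,0.01,0.56,1]

```text
clock: 22.55
eef_pos: [538.2, -349.3, 12.3]
tcp_rot: [3.136, -0.009, 0.009]
contact_force: [-0.2, 5.2, 26.7]
opening: 0.145
grasp_force: 12.6
```

The fingers slid over this ring instead of gripping it. I'll stop, lift, open and look.

carry_out:
  series:
    - [0,0,0,0,0,-0.1,-1]
    - [0,0,0,0,0,-0.3,-1]
    - [0,0,0,0,0,-0.56,-1]
    - [0,0,0,0,0,-0.56,-1]
    - [0,0,0,0,0,-0.56,-1]
    - [0,0,0,0,0,-0.56,-1]

```text
clock: 23.3
eef_pos: [533.0, -345.8, 145.4]
tcp_rot: [-3.141, 0.002, 0.009]
contact_force: [-0.2, 0.4, -1.1]
opening: 0.996
grasp_force: 0.0
```

```bash
python3 - <<'E'
from h import *
rings("w13.png")
E
```

```text
23.35 [ 533.  -345.8  145.2] [-3.14e+00  2.00e-03  9.00e-03] [ 0.2 -0.7 -0.7] 0.9981186214616768 0.0
0.94 [300. 296.] 2411 [173. 157. 148.] [ 420.7 -324.3    9. ] [55. 58.]
0.91 [181. 318.] 3070 [138. 126. 120.] [ 533.8 -346.     9. ] [64. 65.]
0.9 [260.  35.] 3068 [ 99.  50. 109.] [464.4 -92.7   9. ] [57. 71.]
0.74 [162.  21.] 2570 [203. 116.  10.] [555.  -98.1   9. ] [64. 82.]
```

The ring hasn't moved and is still flat. I was a few mm too high, so I'll retry at the height that worked the first time.

carry_out:
  series:
    - [0,0,0,0,0,0.25,-1]
    - [0,0,0,0,0,0.45,-1]
    - [0,0,0,0,0,0.577,-1]
    - [0,0,0,0,0,0.577,-1]
    - [0,0,0,0,0,0.577,1]
    - [0,0,0,0,0,0.577,1]
    - [0,0,0,0,0,0.577,1]
    - [0,0,0,0,0,0.577,1]

```text
clock: 24.4
eef_pos: [534.8, -347.0, 4.9]
tcp_rot: [3.14, -0.002, 0.009]
contact_force: [-2.0, 1.6, 8.7]
opening: 0.583
grasp_force: 60.5
```

carry_out:
  series:
    - [0,0,0.003,0,0,-0.25,1]
    - [0,0,0.003,0,0,-0.5,1]
    - [0,0,0.003,-0.04,-0.2,-0.7,1]
    - [0,0,0.003,-0.08,-0.4,-0.8,1]
    - [0,0,0.003,-0.12,-0.6,-0.8,1]
    - [0,0,0.003,-0.12,-0.8,-0.8,1]
    - [0,0,0.003,-0.12,-0.9,-0.8,1]
    - [0,0,0.003,-0.12,-0.9,-0.8,1]

```text
clock: 25.4
eef_pos: [502.0, -120.2, 203.6]
tcp_rot: [3.141, -0.002, 0.002]
contact_force: [0.0, -0.9, -1.7]
opening: 0.585
grasp_force: 62.8
```

carry_out:
  series:
    - [0,0,0,-0.04,-0.2,0,1]
    - [0,0,0,-0.08,-0.4,0,1]
    - [0,0,0,-0.1,-0.6,0,1]
    - [0,0,0,-0.1,-0.8,0,1]
    - [0,0,0,-0.1,-0.94,0,1]
    - [0,0,0,-0.1,-0.94,0,1]
    - [0,0,0,-0.1,-0.94,0,1]
    - [0,0,0,-0.1,-0.94,0,1]

```text
clock: 26.4
eef_pos: [477.3, 112.2, 202.4]
tcp_rot: [3.141, -0.0, -0.002]
contact_force: [0.6, -0.7, -1.9]
opening: 0.589
grasp_force: 63.0
```

```bash
python3 - <<'E'
from h import *
C,img=look("w14.png"); force(3)
# bore of the held ring: dark/contrast ellipse check against projection
p=r.sense()["eef_pos"]; q=proj("wrist",(p[0]-.8,p[1],p[2]-4.9+12),C); print("bore px",q)
for l in("weight0",):
  for o in r.silhouettes("wrist",l): print(o["score"],o["position"],o["region"].sum())
E
```

```text
26.45 [477.2 112.3 202.4] [ 3.141e+00 -0.000e+00 -2.000e-03] [-0.  -0.6 -2.4] 0.5854826451923966 62.96122848987579
F [-0.01 -0.15 -1.96] [477.2 112.7 202.3] 26.6 0.5856132479586309
bore px [318.89439645 286.84846594]
0.97 [185.7, 524.7] 2418
0.92 [89.4, 556.8] 3007
0.75 [272.0, 317.8] 9897
0.66 [197.4, 311.2] 3257
0.65 [300.9, 631.0] 727
0.6 [165.6, 319.5] 272
```

carry_out:
  series:
    - [0,0,0,0.002,-0.013,0.1,1]
    - [0,0,0,0.002,-0.013,0.2,1]
    - [0,0,0,0.002,-0.013,0.225,1]
    - [0,0,0,0.002,-0.013,0.24,1]
    - [0,0,0,0.002,-0.013,0.255,1]
    - [0,0,0,0.002,-0.013,0.27,1]
    - [0,0,0,0.002,-0.013,0.285,1]
    - [0,0,0,0.002,-0.013,0.285,1]

```text
clock: 27.65
eef_pos: [477.8, 116.7, 131.0]
tcp_rot: [-3.142, -0.0, -0.001]
contact_force: [1.0, 0.7, -1.2]
opening: 0.58
grasp_force: 63.0
```

```bash
python3 - <<'E'
from h import *
force(5)
E
```

```text
F [ 1.39  0.18 -1.65] [477.8 116.7 131.2] 27.9 0.5847633162486723
```

carry_out:
  series:
    - [0,0,0,0.003,0,0.03,1]
    - [0,0,0,0.003,0,0.055,1]
    - [0,0,0,0.003,0,0.07,1]
    - [0,0,0,0.003,0,0.085,1]
    - [0,0,0,0.003,0,0.1,1]
    - [0,0,0,0.003,0,0.11,1]
    - [0,0,0,0.003,0,0.11,1]

```text
clock: 28.78
eef_pos: [478.2, 116.6, 103.4]
tcp_rot: [3.142, 0.0, -0.001]
contact_force: [-1.6, -0.5, -0.4]
opening: 0.588
grasp_force: 63.3
```

```bash
python3 - <<'E'
from h import *
force(5)
E
```

```text
F [-1.41 -0.26  0.34] [478.4 116.7 103.7] 29.02 0.586431425221064
```

Fz went from -1.65 to +0.34 N, so the ring is seated. I'll release, lift and back away.

carry_out:
  series:
    - [0,0,0,0,0,0,-0.3]
    - [0,0,0,0,0,0,-0.5]
    - [0,0,0,0,0,0,-0.5]
    - [0,0,0,0,0,-0.1,-0.5]
    - [0,0,0,0,0,-0.3,-0.5]
    - [0,0,0,0,0,-0.5,-0.5]
    - [0,0,0,0,0,-0.5,-1]
    - [0,0,0,0,0,-0.5,-1]

```text
clock: 30.02
eef_pos: [478.0, 116.6, 228.0]
tcp_rot: [3.142, 0.0, -0.001]
contact_force: [0.2, -0.3, -0.3]
opening: 0.997
grasp_force: 0.0
```

```bash
python3 - <<'E'
from h import *
C,img=look("w15.png")
print("tray wrist",[(round(o["score"],2),o["position"],o["region"].sum()) for o in r.silhouettes("wrist","pan_centre")[:1]])
rings("w15b.png")
s=r.grab_frame("scene");save("s15.png",s)
# pointer bar drop in scene: match bar template from s0 / s9
a,b,c=[cv2.cvtColor(cv2.imread("pics/"+n),cv2.COLOR_BGR2GRAY) for n in("s0.png","s9.png","s15.png")]
# dark bar: bottom end along its column (x 303..307)
for n,g in zip("s0 s9 s15".split(),(a,b,c)): print(n,g[284:316,303:308].mean(1).round().astype(int).tolist())
for l in("lemon","pepper","honey"): print(l,[np.round(o["position"]) for o in r.silhouettes("scene",l)[:1]])
E
```

```text
30.07 [477.5 116.5 227.4] [ 3.141e+00  2.000e-03 -1.000e-03] [-1.   0.4 -0.8] 1.0001424818721434 0.0
tray wrist [(0.82, [158.5, 311.8], np.int64(15806))]
30.18 [477.5 116.5 227.1] [ 3.141e+00  3.000e-03 -1.000e-03] [-0.7 -0.6 -0.2] 0.9985703783556356 0.0
0.74 [287. 623.] 1278 [106.  53. 117.] [ 331.9 -244.6    9. ] [43. 52.]
0.69 [189. 315.] 3539 [139. 125. 119.] [444.4 116.8   9. ] [69. 70.]
0.67 [156. 327.] 156 [86. 79. 75.] [480.1 112.5   9. ] [16. 36.]
0.66 [160. 313.] 31 [87. 80. 75.] [480.1 122.5   9. ] [ 6. 24.]
0.59 [180. 516.] 2108 [138.  70. 151.] [463.  -86.5   9. ] [50. 56.]
0.59 [ 88. 544.] 2710 [210. 125.  10.] [554.2 -92.4   9. ] [55. 66.]
s0 [62, 59, 58, 61, 62, 61, 62, 71, 88, 105, 112, 115, 116, 116, 116, 116, 116, 117, 116, 116, 116, 110, 91, 79, 85, 103, 120, 130, 134, 135, 135, 133]
s9 [58, 58, 58, 60, 61, 61, 61, 63, 63, 62, 63, 64, 66, 66, 68, 78, 94, 107, 113, 116, 115, 111, 97, 83, 72, 71, 93, 121, 133, 136, 135, 132]
s15 [81, 68, 60, 61, 61, 61, 61, 63, 64, 63, 63, 64, 66, 66, 67, 67, 68, 68, 70, 75, 89, 100, 95, 83, 71, 67, 86, 114, 131, 135, 135, 132]
lemon [array([185., 344.])]
pepper [array([187., 298.])]
honey [array([225., 211.])]
```

The bystanders are where they were. The pointer end in the scene view is at row 292.0 empty, 299.6 with two rings and 304.0 with three. The marker level is about row 301.7, so the pointer is past it by about half a weight. I'll hand in.

```bash
python3 -c "
from rig import r
print(r.sign_off())"
```

```text
the job is handed in; nothing more can be done
None
```

I threaded and seated three steel rings, leaving the pointer past the marker by about half a weight as measured from the pictures, and handed the job in at about 30 s; my first try at the third ring slid off it without moving it.

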